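# Seat a snap cap in the guarded capping press

### The job

Press the snap cap home on the vial in the capping press: with closed fingertips in the finger cup, push the loading slide fully in so that the vial stands under the ram, reach through the guard window and press the lever's paddle all the way down until the cap is fully seated, let the lever come back up, then draw the slide fully out again by its cup. Do not grip or lift anything, do not touch the guard or the vial itself (cap included), and leave the two waiting vials and the single petri dish beside the press undisturbed.

Things in the scene. Friction and masses are not known exactly. Their poses are not given: they have to be found in the camera images.
- press: Grey bench-mounted capping press, fixed to the table. Origin: at table height, under the middle of the press. Its own -x looks to its front (roughly to the robot), +y to its left, +z up. Grey base plate 250 mm (x, from -140 to +110) by 150 mm (y, -75 to +75), 14 mm high, with a 76 mm wide guide for the slide running out to y = +223 along the line x = +15. The position and the yaw vary.
- guard: Guard, fixed to the press, same origin and axes as the press; must not be touched. Front part, x -137 to -15, y -62 to +62: four posts, clear panels down to the base, and a level grey steel plate on top at height 165 mm with the window. Rear part, x -15 to +109, same width: a clear cover from height 95 up to 165 mm over the lever linkage and ram, open below it for the slide and the vial. Nothing but the window gives access to the lever.
- window (a point): Centre of the guard window, at the top face of the steel plate, 165 mm above the table. The window is 76 mm along the press's x and 86 mm along its y, with a rolled edge that takes 2.4 mm off each side; the plate is 3 mm thick, edge 5 mm. Axes are those of the press.
- paddle (a point): Centre of the top of the lever's black paddle (36 mm along the press's x, 46 mm along its y), moves with the lever; at rest 15 mm below the window's centre, fully down about 41 mm below it. It sinks nearly straight down (lever pivot 160 mm behind it, toward the press's +x).
- lever (a joint): Lever angle, rad: 0 at rest (up), 0.165 at its lower stop. 160 mm from pivot to paddle centre; spring return. Pressing at the paddle takes about 2 N at first; from about 0.06 rad the ram meets the cap and it takes 7 to 8 N; at about 0.145 rad the cap is seated and it goes solid. Released, it rises by itself.
- ram_foot (a point): Underside centre of the ram's round steel foot (28 mm diameter); at rest 80 mm above the table at the press's x = +15, y = 0. The lever drives it down 70 mm per rad.
- slide (a joint): Loading slide, m: 0 fully drawn out (as at the start), 0.070 fully home against its stop; it moves straight along the press's -y as the value grows. It takes about 2 N to move and stays where it is left.
- cup (a point): Centre of the open top of the black finger cup on the slide's outer end, 54.5 mm above the table; moves with the slide. Square, 64 mm outside, 54 mm inside, walls 5 mm, 27 mm deep inside; open above. Fingertips put into it push or draw the slide by its walls. Axes are those of the press.
- nest (a point): Floor of the vial nest on the slide, 24.5 mm above the table; 165 mm from the cup, toward the press's -y. A round pocket of 26 mm diameter, 12 mm deep.
- sample_vial: Loose clear glass vial with a few seeds, 23 mm diameter, standing in the nest with its white snap cap on the neck. Origin: centre of its underside. Its top (cap) is about 52 mm above the origin with the cap proud, 46 mm with it seated. Not to be touched or lifted.
- cap (a joint): How far the white snap cap (23 mm diameter, 12 mm high) is pressed on, m: 0 to 0.0015 at the start (proud), 0.006 fully seated. A push fit, about 11 N to move it; it stays where it is left.
- vial_a: Waiting vial with a black cap, 23 mm diameter, 60 mm high, standing loose on the table in front of the slide guide; origin at its underside. Leave it.
- vial_b: Waiting vial with a black cap, 23 mm diameter, 54 mm high, standing loose near the first; origin at its underside. Leave it.
- dish_petri: Single petri dish with seeds, 93 mm diameter, 14 mm high, lying loose to the press's right (-y side); origin at its underside. Leave it.

How it is judged:
On the way, in this order (a step that is already met when the one before it is completed fails the run):
1. slide pushed fully in, with the vial standing under the ram (value of joint slide above 0.068 m and horizontal distance between sample_vial and ram_foot below 0.006 m and value of joint cap below 0.004 m), for 0.2 s.
2. cap pressed home by the lever (value of joint cap above 0.0053 m and value of joint lever above 0.12 rad and value of joint slide above 0.067 m), for 0.1 s.
3. lever back up with the slide still in (value of joint lever below 0.02 rad and value of joint slide above 0.065 m and value of joint cap above 0.0053 m), for 0.1 s.
4. slide drawn out (value of joint slide below 0.004 m and value of joint cap above 0.0053 m), for 0.1 s.
At the end, for the whole second after the job is handed in: Cap seated (over 5.3 of 6 mm), slide drawn out (within 4 mm), lever up (under 0.02 rad), vial upright (tilt under 0.12 rad) and still, in its nest within 6 mm of its centre; waiting vials and petri dish within 10 mm of where they stood (all of step 4 and value of joint lever below 0.02 rad and horizontal distance between sample_vial and nest below 0.006 m and angle between sample_vial's own z axis and vertical below 0.12 rad and z of sample_vial in the frame of nest below 0.004 m and linear speed of sample_vial below 0.02 m/s and distance of each of vial_a, vial_b, dish_petri from where it was at the start of the episode below 0.01 m); the robot touches nothing.
It fails at once if the guard was touched (contact force between any of the fingers, the arm and guard above 0.4 N).
It fails at once if the robot touched the vial or its cap (contact force between any of the fingers, the arm and sample_vial above 0.4 N).
It fails at once if the vial was lifted out of its nest or tipped over (z of sample_vial in the frame of nest above 0.006 m or not (angle between sample_vial's own z axis and vertical below 0.25 rad)).
It fails at once if a waiting vial or the petri dish was pushed about, tipped or lifted (distance of any of vial_a, vial_b, dish_petri from where it was at the start of the episode above 0.015 m or angle between any of vial_a, vial_b, dish_petri's own z axis and vertical above 0.3 rad).
It also fails if it takes over 54 s, if anything falls off the work surface, if the arm or the gripper's body presses on something with over 40 N, if the wrist force passes 120 N, or if a joint passes its speed limit or range.

### The arm

A 6-joint arm with a two-finger parallel gripper is mounted at the origin on the work surface; the furniture and walls round the work are solid. World frame = base frame: x ahead of the robot, y to its left, z up, the work surface at z = 0. Lengths are in m, angles in rad, forces in N, time in s.
With the tool pointing down it reaches from about 0.25 to 0.775 m from the base axis. Payload 4 kg.
Tool frame: the origin (TCP) lies midway between the tips of the shut fingers; the grasp point (between the pads) lies 19 mm behind it (robot.tcp_to_grasp is the distance from the TCP to the grasp point, in m); z points along the fingers, y is the line along which they close (so a half turn about z gives the same grasp; the last joint's range is limited). The gripper opens to 94 mm and grips with 3 to 60 N. Pads are 16 mm wide; open, the fingers measure 119 mm over their backs; the gripper's body (75 mm by 177 mm) begins 78 mm behind the grasp point.
Start: joints at [-0.103, 0.087, 1.371, -0, 1.684, -0.103], TCP at [0.55, -0, 0.206] pointing down, gripper open.
Joint ranges: [-3.1, 3.1], [-0.76, 2.03], [0.27, 2.55], [-1.08, 4.22], [0.17, 2.65], [-2.57, 2.57]. Speed limits (rad/s): [2.79, 2.79, 3.14, 3.14, 3.14, 3.14].

### API

Orientations are given as [roll, pitch, yaw] about the fixed x, y, z axes, in that order (R = Rz(yaw) Ry(pitch) Rx(roll)).
In Python, from bench import robot, viewer gives the robot as it stands. The module is installed in compiled form; this text tells all that it offers.
- The arm moves only by the shell command python3 -m handwheel 'ROWS' [OPENING]. ROWS is JSON, a list of rows, each a list of 6 numbers: the shift along the tool's x, y, z in units of 0.2 m (1.0 is 0.2 m), then the turn, a rotation vector about the tool's x, y, z in units of 30 degrees (1.0 is 30 degrees). In form: [[x, y, z, wx, wy, wz], ...]. A call has 1 to 10 rows; each row is the pose to reach, as a shift and turn from the pose commanded when the call began, along the tool's axes at that moment; what a row does not reach only later rows make up. A row lasts 1/12 s, in which the tool goes at most 41.7 mm and 7.16 degrees, less where a joint would pass 70% of its speed; a pose out of reach is approached as far as the arm can. A call with a number of a shift or a turn outside -1 to 1 is refused whole. A call with a gripper value outside its range is refused whole. OPENING is the gripper's target within -1 to 1 (shut at 1, half-way at 0, fully open at -1), set as the call begins (- or left out, the last holds). The fingers move at their own pace and stop on an object; the grip force is fixed at half the most. Time passes only in rows, so rows that repeat a pose let the fingers close. It gives the time, the measured TCP pose, the force, the opening and the grip force at its end, in the units of the state.
- robot.get_obs(): the state, without advancing time (a new reading comes with each control period).
- viewer.snapshot(name): name is "scene" or "side" or "wrist"; returns the picture (480x640x3 uint8, red, green, blue); there is no depth.
- viewer.calibration(name): a dict with "fx", "fy", "cx", "cy" (pixels), "R" (3x3) and "t" (3): a world point X has camera coordinates R X + t. Camera axes: x right, y down, z forward; pixel columns grow to the right and rows downward; lengths in m; the calibration is good to about 2 mm. The wrist camera is an equidistant fisheye: a pixel r from the principal point sees the ray r / f radians off the axis. A picture is of the moment at which its call begins: read the wrist's pose just before it. calibration takes no time and is no camera call; for the wrist camera it gives the pose at the moment of the call.
- robot.close_job(): hands the job in; it is judged then, once.
The state is a dict: "time": time; "joint_positions": joint angles; "qvel": joint speeds; "joint_torque": joint torques, N m; "tool_pos": TCP position; "ee_rot": TCP orientation; "wrist_force": force on the tool from outside, world axes, zero at the start; "wrist_torque": the same for the moment, N m; "width": finger opening in m; "finger_force": force on a finger pad.
Only numpy, scipy, OpenCV 4.12 (cv2) and the standard library are available. Lean on these libraries where they do the work, as an engineer would, in place of code of your own. Each camera call takes 0.05 s, during which the arm holds its last target. There are 200 camera calls.

## Working session

There is one attempt and no reset: what is moved stays moved. The work goes in short steps, Python scripts to look and compute and a shell command to move; the robot and the scene stay as the last step left them, time stands still between calls to the robot, and variables do not carry over. Pictures are saved under pics/ and viewed, at most 10 in all, crops included, and the job is handed in when it is done.

```bash
mkdir -p pics; python3 - <<'E'
from bench import robot, viewer
import cv2
o=robot.get_obs();print(o['time'],o['tool_pos'],o['ee_rot'],o['width'])
for n in("scene","side"):
    im=viewer.snapshot(n);cv2.imwrite(f'pics/{n}0.png',im[:,:,::-1]);c=viewer.calibration(n);print(n,c)
E
```

```text
0.0 [5.49454414e-01 6.07972401e-05 2.04310417e-01] [-3.13940522e+00 -2.07674574e-04  1.57079175e+00] 0.09380739534117079
scene {'fx': 599.9299131012059, 'fy': 599.9299131012059, 'cx': 324.48212378272956, 'cy': 235.3465028888286, 'R': array([[ 0.24925151,  0.96824654, -0.01929572],
       [ 0.46201895, -0.13639926, -0.87631828],
       [-0.85112406,  0.20950867, -0.48134597]]), 't': array([-0.11775133, -0.15461885,  1.43912268])}
side {'fx': 434.3985431494688, 'fy': 434.3985431494688, 'cx': 319.1520591038058, 'cy': 239.31606236396905, 'R': array([[-0.90329959, -0.42877329,  0.01425901],
       [-0.18109447,  0.35096084, -0.91871175],
       [ 0.38891471, -0.83245417, -0.39467126]]), 't': array([0.50317418, 0.21161582, 0.68747879])}
```

View pics/scene0.png

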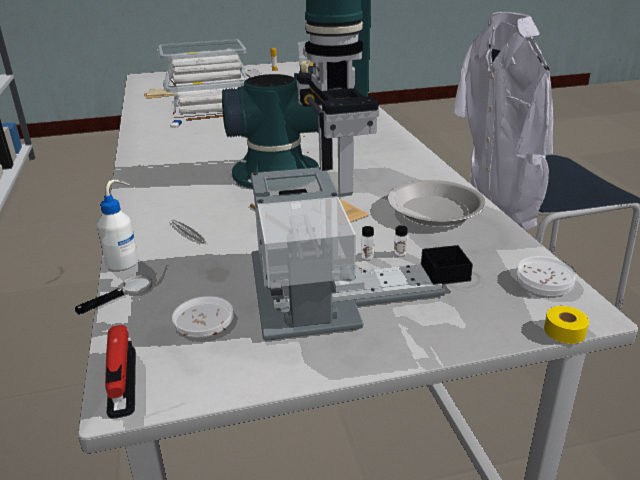

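View pics/side0.png

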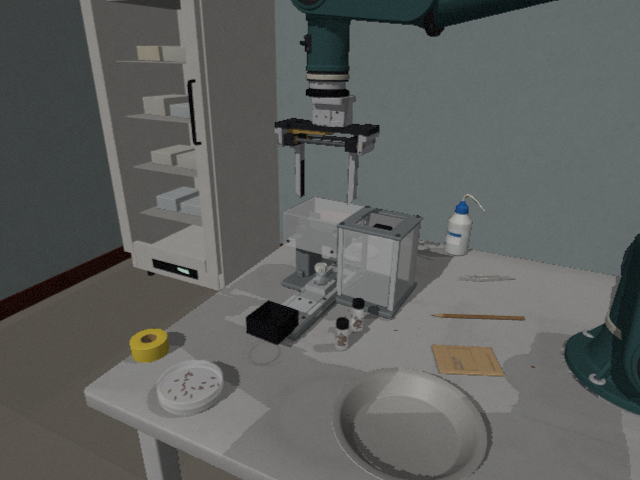

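Cup seen in scene at (446,263) and side at (272,322); guard plate window at scene (293,192), side (385,223). I'll zoom in on both for the corners.

```bash
python3 - <<'E'
import cv2,numpy as np
a=cv2.imread('pics/scene0.png')[160:280,240:480];b=cv2.imread('pics/side0.png')[190:350,235:435]
cv2.imwrite('pics/zs.png',cv2.resize(a,None,fx=3.333,fy=3.333,interpolation=cv2.INTER_CUBIC))
cv2.imwrite('pics/zd.png',cv2.resize(b,None,fx=3.5,fy=3.5,interpolation=cv2.INTER_CUBIC))
for n in('scene','side'):
    im=cv2.imread(f'pics/{n}0.png').max(2)
    m=(im<45).astype(np.uint8);k,l,s,c=cv2.connectedComponentsWithStats(m)
    for i in range(1,k):
        if s[i,4]>60: print(n,s[i],c[i])
E
```

```text
scene [305   0  56  27 710] [322.67887324  13.7       ]
scene [306   1  62  35 167] [344.59281437  26.98802395]
scene [305  34  62  22 635] [334.4976378   48.71968504]
scene [ 245   61  212  109 4001] [341.01624594  96.7928018 ]
scene [551  74  39  14 372] [569.76075269  80.10483871]
scene [243  85  22  25 136] [253.33823529  95.52941176]
scene [222  98  45  47 549] [247.20400729 130.06739526]
scene [285 115  33  28 528] [300.05871212 126.76136364]
scene [  27  116   94   22 1173] [ 73.07843137 126.30093777]
scene [  0 120  13  49 342] [  4.21637427 150.65204678]
scene [290 145  21  23 158] [298.41772152 156.32278481]
scene [244 148  30  32 286] [252.55944056 160.12587413]
scene [232 173  20  15  70] [242.21428571 182.17142857]
scene [279 189  28   6  92] [291.68478261 191.52173913]
scene [362 226  11  10  94] [367.13829787 230.85106383]
scene [396 226  11  10  98] [401.14285714 230.32653061]
scene [ 421  246   51   38 1559] [446.0853111  264.56061578]
scene [ 75 289  49  25 388] [ 97.77835052 301.10309278]
scene [107 341  28  77 789] [125.88846641 387.68948035]
scene [106 366  15  1
[... 343 characters left out ...]
363636 111.18181818]
side [306  88  43   9 314] [326.89808917  92.58917197]
side [ 275  118  104   35 1117] [331.54073411 130.66786034]
side [283 133  24  13 206] [292.63106796 138.41262136]
side [301 160   3  37 107] [301.99065421 177.6728972 ]
side [374 224  18   6  63] [382.93650794 226.49206349]
side [ 586  234   54  172 3153] [622.8312718  321.55788138]
side [   0  246  131   75 2178] [ 59.91230487 282.45913682]
side [309 252  13  23 106] [313.72641509 261.19811321]
side [153 259  44  20 285] [173.23859649 268.06315789]
side [353 298  12  11 107] [358.05607477 302.94392523]
side [ 246  301   53   44 1573] [272.16973935 321.89574062]
side [337 318  12  11 117] [342.18803419 323.09401709]
```

View pics/zs.png

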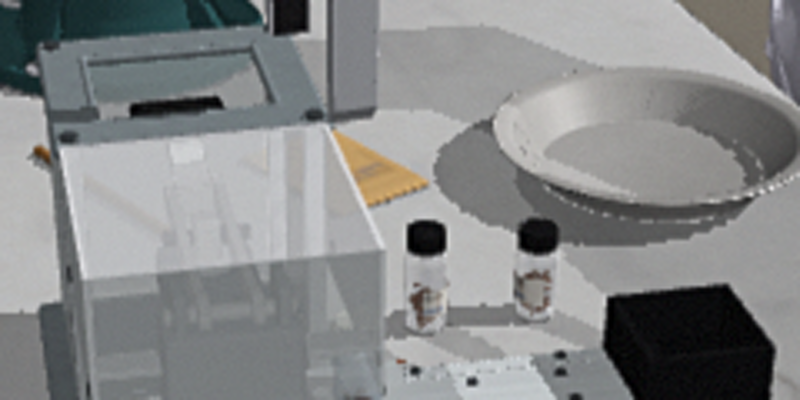

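View pics/zd.png

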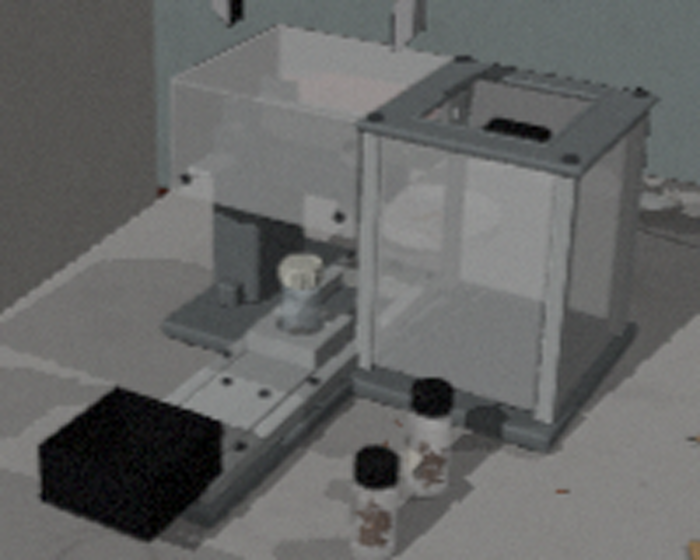

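Guard top and cup rim corners are readable in both crops (e.g. side crop plate corner (575,170), scene crop cover corner (385,250)). Next step is a rigid fit from those corners cast on their planes.

```bash
cat > h.py <<'E'
import numpy as np
from bench import robot, viewer
def ray(c,uv,z):
    d=np.array([(uv[0]-c['cx'])/c['fx'],(uv[1]-c['cy'])/c['fy'],1]);R=c['R'];o=-R.T@c['t'];d=R.T@d
    return (o+d*(z-o[2])/d[2])[:2]
def fit(P,Q):
    P=np.array(P,float);Q=np.array(Q);p=P.mean(0);q=Q.mean(0);H=(P-p).T@(Q-q)
    a=np.arctan2(H[0,1]-H[1,0],H[0,0]+H[1,1]);R=np.array([[np.cos(a),-np.sin(a)],[np.sin(a),np.cos(a)]])
    t=q-R@p;return a,R,t,Q-(P@R.T+t)
E
python3 - <<'E'
from h import *
S=viewer.calibration('scene');D=viewer.calibration('side')
s=lambda u,v,z:ray(S,(240+(u-1.2)/3.333,160+(v-1.2)/3.333),z)
d=lambda u,v,z:ray(D,(235+(u-1.2)/3.5,190+(v-1.2)/3.5),z)
A=[((.109,.062),s(385,250,.165)),((.109,-.062),s(85,280,.165)),((-.137,-.062),s(40,43,.165)),((-.137,.062),s(265,28,.165))]
B=[((-.137,.062),d(575,168,.165)),((-.137,-.062),d(655,98,.165)),((-.015,.062),d(360,125,.165)),((.109,.062),d(172,78,.165)),((.109,-.062),d(280,27,.165))]
for X in(A,B,A+B):
    a,R,t,e=fit(*zip(*X));print(np.degrees(a),t,(e*1000).round(1).tolist())
print('cup pred',R@[.015,.223-.0]+t)
for n,f,c in(('s',s,[(608,297),(725,287),(773,347),(640,360)]),('d',d,[(40,450),(118,390),(222,433),(148,478)])):
    q=np.array([f(u,v,.0545) for u,v in c]);print(n,q.round(4).tolist(),q.mean(0),((q.mean(0)-t)@R).round(4))
for n,q in(('win s',np.mean([s(u,v,.165) for u,v in[(85,60),(253,45),(273,103),(95,118)]],0)),('va',d(430,395,.06)),('vb',d(376,465,.054)),('win d',np.mean([d(u,v,.165) for u,v in[(475,85),(597,103),(550,145),(420,120)]],0)),('paddle d',ray(D,(383,225.5),.150)),('pad s',ray(S,(293,191.5),.15))):
    print(n,q,((q-t)@R).round(4))
E
```

```text
-3.8358678231155348 [ 0.53275867 -0.05305563] [[0.3, -0.1], [-1.4, 2.4], [-2.5, 4.1], [3.5, -6.4]]
-5.019767494841686 [ 0.52317111 -0.04590179] [[2.4, -3.6], [1.0, 1.2], [-1.1, 2.6], [-0.1, -4.6], [-2.1, 4.4]]
-4.336585667663902 [ 0.52751791 -0.04904846] [[5.1, -3.1], [4.5, -0.7], [3.2, -1.1], [8.1, -11.5], [-1.1, 1.2], [-4.0, 6.0], [-4.7, 5.9], [-3.8, -2.8], [-7.3, 6.3]]
cup pred [0.55933721 0.17217887]
s [[0.5311, 0.1527], [0.5382, 0.2124], [0.597, 0.2092], [0.5903, 0.1443]] [0.56416022 0.17966572] [0.0192 0.2308]
d [[0.5894, 0.2147], [0.5849, 0.1522], [0.5196, 0.1634], [0.5324, 0.2117]] [0.55658138 0.18548356] [0.0112 0.2361]
win s [ 0.4553027  -0.04501205] [-0.0723 -0.0014]
va [0.43931812 0.0942538 ] [-0.0988  0.1362]
vb [0.44308992 0.15444412] [-0.0996  0.1965]
win d [ 0.44734622 -0.03517665] [-0.081   0.0078]
paddle d [ 0.4478846  -0.05615714] [-0.0789 -0.0131]
pad s [ 0.45214526 -0.04451269] [-0.0755 -0.0012]
```

```bash
python3 -m handwheel '[[0.9,0.05,0,0,0,0.15],[0.9,0.05,0,0,0,0.15],[0.9,0.05,0,0,0,0.15],[0.9,0.05,0,0,0,0.15],[0.9,0.05,0,0,0,0.15],[0.9,0.05,0,0,0,0.15],[0.9,0.05,0,0,0,0.15],[0.9,0.05,0,0,0,0.15]]' 1
python3 - <<'E'
from h import *
import cv2
c=viewer.calibration('wrist');im=viewer.snapshot('wrist');cv2.imwrite('pics/w1.png',im[:,:,::-1]);np.save('w1.npy',c,allow_pickle=True);print(c)
E
```

```text
time: 0.77
tool_pos: [0.56, 0.1786, 0.2052]
ee_rot: [-3.141, 0.001, 1.491]
wrist_force: [-0.5, 0.0, 0.0]
width: 0.0442
finger_force: 0.0
{'fx': 371.64829954431775, 'fy': 371.64829954431775, 'cx': 316.31517059634297, 'cy': 238.45127184616854, 'R': array([[ 9.96763207e-01, -8.03934031e-02, -9.46394919e-05],
       [-7.77361881e-02, -9.64116368e-01,  2.53843876e-01],
       [-2.04986165e-02, -2.53014879e-01, -9.67245200e-01]]), 't': array([-0.54302287,  0.1902394 ,  0.4469933 ])}
```

View pics/w1.png

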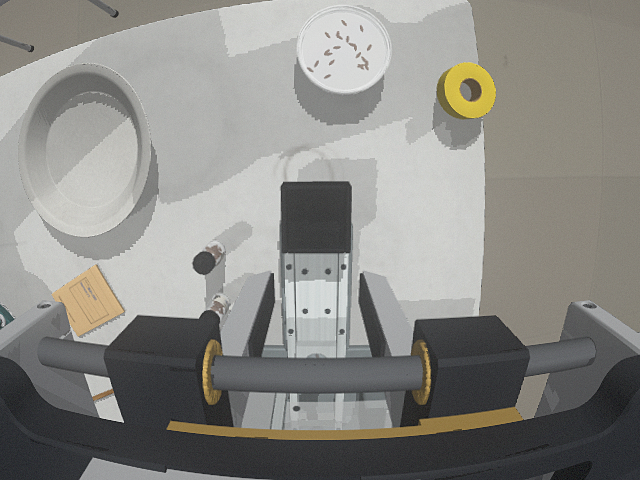

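The wrist view shows the cup rim at columns 281-351, rows 182-252, nearly square to the image; the slide runs down the picture from there. Cast it onto z = 0.0545.

```bash
cat >> h.py <<'E'
def wray(c,uv,z):
    p=np.array([uv[0]-c['cx'],uv[1]-c['cy']])/c['fx'];r=np.hypot(*p);d=np.r_[p/r*np.sin(r),np.cos(r)]
    R=c['R'];o=-R.T@c['t'];d=R.T@d;return (o+d*(z-o[2])/d[2])[:2]
E
python3 - <<'E'
from h import *
import cv2
c=np.load('w1.npy',allow_pickle=True).item()
im=cv2.imread('pics/w1.png').max(2)
m=np.zeros_like(im);m[170:270,260:370]=(im[170:270,260:370]<70)*255
k=max(cv2.findContours(m,0,1)[0],key=cv2.contourArea)
pts=cv2.boxPoints(cv2.minAreaRect(k));print(pts)
q=np.array([wray(c,p,.0545) for p in pts]);print(q.round(4),q.mean(0))
for i in range(4):e=q[(i+1)%4]-q[i];print(np.hypot(*e),np.degrees(np.arctan2(e[1],e[0]))%90)
E
```

```text
[[281. 182.]
 [350. 182.]
 [350. 252.]
 [281. 252.]]
[[0.5311 0.221 ]
 [0.5923 0.216 ]
 [0.5884 0.1512]
 [0.5245 0.1563]] [0.55905604 0.18614056]
0.061449471241389504 85.37655251493229
0.06498708745287984 86.5182724035538
0.06407418560874686 85.39366162688165
0.06500692178067169 84.20439938219195
```

```bash
python3 -m handwheel '[[0.03,0,0,0,0,0],[0.03,0,0,0,0,0],[0.03,0,0.2,0,0,0],[0.03,0,0.4,0,0,0],[0.03,0,0.6,0,0,0],[0.03,0,0.7,0,0,0],[0.03,0,0.8,0,0,0],[0.03,0,0.825,0,0,0],[0.03,0,0.825,0,0,0],[0.03,0,0.825,0,0,0]]' 1
```

```text
time: 1.65
tool_pos: [0.5612, 0.1858, 0.0415]
ee_rot: [3.14, -0.0, 1.492]
wrist_force: [-0.8, 0.3, -0.3]
width: -0.0002
finger_force: 0.0
```

```bash
python3 -m handwheel '[[-0.05,0,0,0,0,0],[-0.09,0,0,0,0,0],[-0.13,0,0,0,0,0],[-0.17,0,0,0,0,0],[-0.21,0,0,0,0,0],[-0.25,0,0,0,0,0],[-0.29,0,0,0,0,0],[-0.33,0,0,0,0,0],[-0.37,0,0,0,0,0],[-0.40,0,0,0,0,0]]'
python3 -m handwheel '[[0,0,0,0,0,0],[0,0,0,0,0,0],[-0.01,0,0,0,0,0],[-0.02,0,0,0,0,0],[-0.02,0,0,0,0,0]]'
```

```text
time: 2.48
tool_pos: [0.5541, 0.1052, 0.0404]
ee_rot: [-3.141, 0.0, 1.492]
wrist_force: [0.3, 2.3, 1.3]
width: 0.0003
finger_force: 1.0
time: 2.9
tool_pos: [0.5534, 0.1023, 0.04]
ee_rot: [-3.14, 0.0, 1.492]
wrist_force: [-0.0, -0.2, -1.4]
width: 0.0006
finger_force: 0.3
```

```bash
python3 -m handwheel '[[-0.01,0,0,0,0,0],[-0.02,0,0,0,0,0],[-0.03,0,0,0,0,0],[-0.04,0,0,0,0,0]]'; python3 -m handwheel '[[-0.01,0,0,0,0,0],[-0.02,0,0,0,0,0],[-0.02,0,0,0,0,0]]'
```

```text
time: 3.23
tool_pos: [0.5531, 0.0957, 0.0403]
ee_rot: [-3.141, -0.003, 1.492]
wrist_force: [0.2, 8.5, -1.4]
width: 0.0006
finger_force: 4.4
time: 3.48
tool_pos: [0.5531, 0.0957, 0.0404]
ee_rot: [3.142, -0.011, 1.493]
wrist_force: [1.1, 14.7, -3.0]
width: 0.0003
finger_force: 7.1
```

```bash
python3 -m handwheel '[[0.05,0,0,0,0,0],[0.1,0,0,0,0,0],[0.11,0,-0.1,0,0,0],[0.11,0,-0.3,0,0,0],[0.11,0,-0.5,0,0,0],[0.11,0,-0.7,0,0,0],[0.11,0,-0.9,0,0,0],[0.11,0,-1,0,0,0],[0.11,0,-1,0,0,0]]'
python3 - <<'E'
from h import *
import cv2
c=viewer.calibration('wrist');im=viewer.snapshot('wrist');cv2.imwrite('pics/w2.png',im[:,:,::-1])
im=im.max(2)
m=np.zeros_like(im);m[140:330,260:370]=(im[140:330,260:370]<70)*255
k=max(cv2.findContours(m,0,1)[0],key=cv2.contourArea)
pts=cv2.boxPoints(cv2.minAreaRect(k));print(pts)
q=np.array([wray(c,p,.0545) for p in pts]);print(q.round(4),q.mean(0))
E
```

```text
time: 4.23
tool_pos: [0.5576, 0.1121, 0.2484]
ee_rot: [3.128, -0.001, 1.492]
wrist_force: [-0.3, 0.7, 0.9]
width: 0.0007
finger_force: 0.0
[[279.99997 243.99998]
 [279.99997 180.99998]
 [340.99997 180.99998]
 [340.99997 243.99998]]
[[0.5195 0.0862]
 [0.5261 0.1516]
 [0.5873 0.1466]
 [0.583  0.0809]] [0.55396888 0.11634549]
```

```bash
python3 -m handwheel '[[-0.8,-0.475,0,0,0,0],[-0.8,-0.475,0,0,0,0],[-0.8,-0.475,0,0,0,0],[-0.8,-0.475,0,0,0,0],[-0.8,-0.475,0,0,0,0],[-0.8,-0.475,0,0,0,0],[-0.8,-0.475,0,0,0,0],[-0.8,-0.475,0,0,0,0]]'
python3 - <<'E'
from h import *
import cv2
c=viewer.calibration('wrist');im=viewer.snapshot('wrist');cv2.imwrite('pics/w3.png',im[:,:,::-1]);np.save('w3.npy',c,allow_pickle=True)
E
```

```text
time: 4.95
tool_pos: [0.4474, -0.0393, 0.2391]
ee_rot: [-3.14, -0.001, 1.492]
wrist_force: [0.7, -0.1, 0.4]
width: 0.0006
finger_force: 0.0
```

View pics/w3.png

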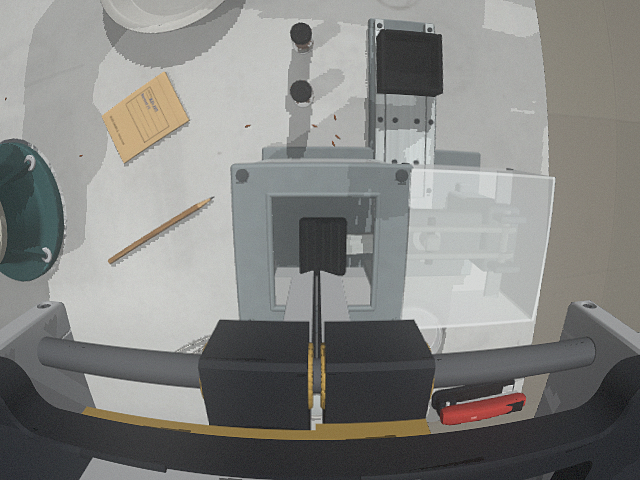

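Window opening corners at about (267,195), (377,196), (374,311), (272,309); paddle at columns 300-347, rows 218-275; fingertips at about (317,272) in the picture.

```bash
python3 - <<'E'
from h import *
c=np.load('w3.npy',allow_pickle=True).item()
q=np.array([wray(c,p,.165) for p in[(267,195),(377,196),(374,311),(272,309)]]);print(q.round(4),q.mean(0))
p=np.array([wray(c,p,.150) for p in[(300,218),(347,218),(346,275),(300,273)]]);print(p.round(4),p.mean(0))
t=np.array([.0787,.9969]);n=np.array([.9969,-.0787]);o=robot.get_obs()['tool_pos'][:2];print(o)
for g in(q.mean(0),p.mean(0)): print((g-o)@t/.2,(g-o)@n/.2)
for e in((q[1]-q[0]),(q[2]-q[1]),q[3]-q[2],q[0]-q[3]):print(np.hypot(*e))
E
```

```text
[[ 0.4157  0.0025]
 [ 0.4914 -0.0042]
 [ 0.4862 -0.0912]
 [ 0.4095 -0.0833]] [ 0.45071516 -0.04404722]
[[ 0.4361 -0.0186]
 [ 0.4706 -0.0213]
 [ 0.4673 -0.0658]
 [ 0.4322 -0.0613]] [ 0.45154042 -0.04172733]
[ 0.4476531 -0.0390437]
-0.023735128343515304 0.017231713182295
-0.011846870080891898 0.02043234647379583
0.07604485507352762
0.08720533021543034
0.07715333346456398
0.08595307599717089
```

```bash
python3 -m handwheel '[[-0.018,0.018,0,0,0,0],[-0.018,0.018,0,0,0,0],[-0.018,0.018,0.1,0,0,0],[-0.018,0.018,0.2,0,0,0],[-0.018,0.018,0.3,0,0,0],[-0.018,0.018,0.4,0,0,0],[-0.018,0.018,0.4,0,0,0]]'
```

```text
time: 5.58
tool_pos: [0.4485, -0.0427, 0.1558]
ee_rot: [-3.133, -0.001, 1.493]
wrist_force: [-0.9, 0.0, -0.2]
width: 0.0006
finger_force: 0.0
```

```bash
python3 -m handwheel '[[0,0,0.02,0,0,0],[0,0,0.04,0,0,0],[0,0,0.06,0,0,0],[0,0,0.08,0,0,0],[0,0,0.1,0,0,0],[0,0,0.12,0,0,0],[0,0,0.12,0,0,0]]'
```

```text
time: 6.17
tool_pos: [0.4507, -0.0437, 0.137]
ee_rot: [3.141, 0.0, 1.492]
wrist_force: [-2.8, 0.1, 3.9]
width: 0.0004
finger_force: 2.0
```

```bash
python3 -m handwheel '[[0,0,0.015,0,0,0],[0,0,0.03,0,0,0],[0,0,0.045,0,0,0],[0,0,0.06,0,0,0],[0,0,0.06,0,0,0]]';python3 -m handwheel '[[0,0,0.01,0,0,0],[0,0,0.02,0,0,0],[0,0,0.02,0,0,0],[0,0,0.02,0,0,0]]'
```

```text
time: 6.58
tool_pos: [0.4506, -0.0437, 0.1268]
ee_rot: [3.141, 0.0, 1.492]
wrist_force: [-6.0, 1.5, 10.7]
width: 0.0004
finger_force: 5.4
time: 6.92
tool_pos: [0.4507, -0.0438, 0.1256]
ee_rot: [3.139, 0.001, 1.492]
wrist_force: [-10.8, 1.8, 21.9]
width: 0.0003
finger_force: 11.6
```

```bash
python3 -m handwheel '[[0,0,0.01,0,0,0],[0,0,0.02,0,0,0],[0,0,0.02,0,0,0],[0,0,0.02,0,0,0]]'
```

```text
time: 7.25
tool_pos: [0.4508, -0.0438, 0.1245]
ee_rot: [3.138, 0.001, 1.492]
wrist_force: [-16.4, 3.2, 34.4]
width: 0.0005
finger_force: 17.6
```

```bash
python3 -m handwheel '[[0,0,-0.04,0,0,0],[0,0,-0.08,0,0,0],[0,0,-0.13,0,0,0],[0,0,-0.18,0,0,0],[0,0,-0.23,0,0,0],[0,0,-0.33,0,0,0],[0,0,-0.48,0,0,0],[0,0,-0.62,0,0,0],[0,0,-0.62,0,0,0],[0,0,-0.62,0,0,0]]'
python3 - <<'E'
from h import *
import cv2
a=viewer.snapshot('wrist')[:,:,::-1];cv2.imwrite('pics/w4.png',a);b=viewer.snapshot('side')[:,:,::-1];cv2.imwrite('pics/s4.png',b)
f=lambda i:cv2.resize(i,(400,300),interpolation=cv2.INTER_CUBIC)
cv2.imwrite('pics/c4.png',np.hstack([f(a[150:345,200:460]),f(b[200:350,235:435])]))
E
```

```text
time: 8.08
tool_pos: [0.4517, -0.044, 0.2422]
ee_rot: [3.138, 0.001, 1.492]
wrist_force: [0.2, -0.2, -1.1]
width: 0.0004
finger_force: 0.0
```

View pics/c4.png

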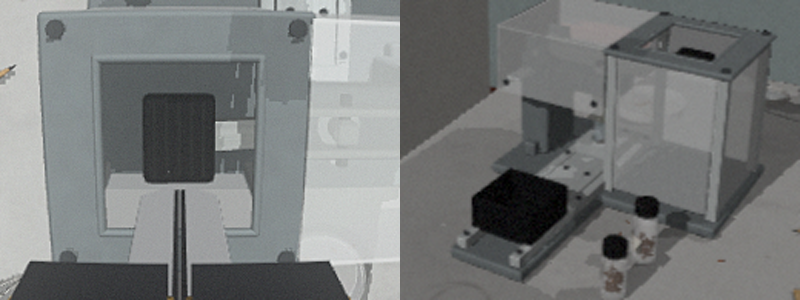

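The lever's paddle is back up level in the window, the slide is home, and the waiting vials are in place. Back to the cup.

```bash
python3 -m handwheel '[[0.83,0.45,0,0,0,0],[0.83,0.45,0,0,0,0],[0.83,0.45,0,0,0,0],[0.83,0.45,0,0,0,0],[0.83,0.45,0,0,0,0],[0.83,0.45,0,0,0,0],[0.83,0.45,0,0,0,0],[0.83,0.45,0,0,0,0]]'
```

```text
time: 8.85
tool_pos: [0.5526, 0.1141, 0.2389]
ee_rot: [-3.138, 0.001, 1.492]
wrist_force: [0.2, -0.4, 1.0]
width: 0.0004
finger_force: 0.0
```

```bash
python3 -m handwheel '[[0,0,0.2,0,0,0],[0,0,0.4,0,0,0],[0,0,0.6,0,0,0],[0,0,0.75,0,0,0],[0,0,0.88,0,0,0],[0,0,0.97,0,0,0],[0,0,0.99,0,0,0],[0,0,0.99,0,0,0]]'
```

```text
time: 9.52
tool_pos: [0.5517, 0.1133, 0.041]
ee_rot: [-3.138, 0.001, 1.49]
wrist_force: [-0.2, -0.7, 0.9]
width: 0.0003
finger_force: 0.0
```

```bash
python3 -m handwheel '[[0.05,0,0,0,0,0],[0.09,0,0,0,0,0],[0.13,0,0,0,0,0],[0.17,0,0,0,0,0],[0.21,0,0,0,0,0],[0.25,0,0,0,0,0],[0.29,0,0,0,0,0],[0.33,0,0,0,0,0],[0.37,0,0,0,0,0],[0.4,0,0,0,0,0]]'; python3 -m handwheel '[[0.01,0,0,0,0,0],[0.02,0,0,0,0,0],[0.03,0,0,0,0,0],[0.04,0,0,0,0,0],[0.05,0,0,0,0,0],[0.05,0,0,0,0,0]]';python3 -m handwheel '[[0.01,0,0,0,0,0],[0.02,0,0,0,0,0],[0.03,0,0,0,0,0],[0.03,0,0,0,0,0]]'
```

```text
time: 10.35
tool_pos: [0.5597, 0.1956, 0.0424]
ee_rot: [-3.142, -0.0, 1.493]
wrist_force: [0.7, -2.1, 1.4]
width: 0.0007
finger_force: 0.9
time: 10.85
tool_pos: [0.5599, 0.2007, 0.0423]
ee_rot: [-3.14, 0.008, 1.491]
wrist_force: [-0.9, -9.4, 2.9]
width: 0.0007
finger_force: 4.9
time: 11.18
tool_pos: [0.5599, 0.2008, 0.0423]
ee_rot: [-3.139, 0.019, 1.49]
wrist_force: [-3.9, -21.8, 6.4]
width: 0.0008
finger_force: 11.2
```

```bash
python3 -m handwheel '[[-0.06,0,0,0,0,0],[-0.13,0,0,0,0,0],[-0.13,0,0,0,0,0],[-0.13,0,-0.15,0,0,0],[-0.13,0,-0.35,0,0,0],[-0.13,0,-0.55,0,0,0],[-0.13,0,-0.75,0,0,0],[-0.13,0,-0.82,0,0,0],[-0.13,0,-0.82,0,0,0],[-0.13,0,-0.82,0,0,0]]'
python3 - <<'E'
from h import *
import cv2
c=viewer.calibration('wrist');im=viewer.snapshot('wrist').max(2)
m=np.zeros_like(im);m[140:300,260:370]=(im[140:300,260:370]<70)*255
k=max(cv2.findContours(m,0,1)[0],key=cv2.contourArea)
pts=cv2.boxPoints(cv2.minAreaRect(k))
q=np.array([wray(c,p,.0545) for p in pts]);print(pts.tolist(),q.mean(0))
b=viewer.snapshot('side')[:,:,::-1];a=cv2.imread('pics/side0.png')
f=lambda i:cv2.resize(i[190:350,235:435],(400,320),interpolation=cv2.INTER_CUBIC)
cv2.imwrite('pics/c5.png',np.hstack([f(a),f(b)]))
E
```

```text
time: 12.02
tool_pos: [0.5592, 0.1852, 0.207]
ee_rot: [3.14, -0.001, 1.493]
wrist_force: [-1.3, -0.1, -1.0]
width: 0.0008
finger_force: 0.0
[[282.0, 189.0], [351.0, 189.0], [351.0, 259.0], [282.0, 259.0]] [0.55898233 0.18615175]
```

View pics/c5.png

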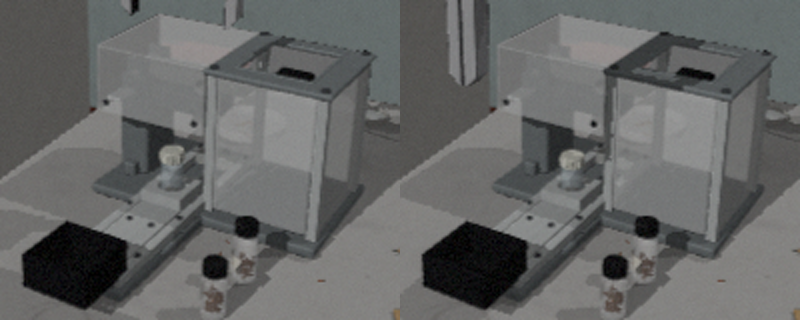

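The before/after pictures match: the slide is fully out (cup within 0.1 mm of its start), the cap sits lower (about row 150 against 146) and the lever is up. The waiting vials have not moved. Handing in.

```bash
python3 -c "
from bench import robot
print(robot.close_job())"
```

```text
the job is handed in; nothing more can be done
None
```

The job is handed in at about 12 s. The press went solid at 34 N, and the last pictures show the cap lower, the lever up, the slide fully out and the waiting vials unmoved. I did not check the petri dish in a picture, and no verdict came back.

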